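# Press a cap home in bench locking pliers and release the part

### The arm

A 6-joint arm with a two-finger parallel gripper is mounted at the origin on the work surface. World frame = base frame: x ahead of the robot, y to its left, z up, the work surface at z = 0. Lengths are in m, angles in degrees, forces in N, time in s.
With the tool pointing down it reaches from about 0.3 to 0.775 m from the base axis. Payload 14.6 kg.
Tool frame: the origin (TCP) lies midway between the tips of the shut fingers; the grasp point (between the pads) lies 19 mm behind it; z points along the fingers, y is the direction in which the jaws open and shut (so a half turn about z gives the same grasp; the last joint's range is limited). The gripper opens to 94 mm and grips with 3 to 60 N. Pads are 16 mm wide; open, the fingers measure 119 mm over their backs; the gripper's body (75 mm by 177 mm) begins 78 mm behind the grasp point.
Start: joints at [-73.258, 17.183, 87.147, -0, 75.671, -3.816], TCP at [0.193, -0.515, 0.17] pointing down, gripper open.
Joint ranges: [-173.82, 173.82], [-45.26, 126.66], [13.44, 144.39], [-59.66, 239.66], [0, 175.72], [-146.38, 146.38]. Speed limits (degrees/s): [127.2, 127.2, 147.25, 180, 180, 180].

### API

Orientations are given as [roll, pitch, yaw] about the fixed x, y, z axes, in that order (R = Rz(yaw) Ry(pitch) Rx(roll)).
In Python, from bench import bot gives the robot as it stands.
- The arm moves only by the shell command python3 -m pendant 'ROWS' [FORCE]. ROWS is a JSON object of lists of equal length, an entry for each row: "dp": the shift along the tool's x, y, z in m, a list of three; "rot": the turn, a rotation vector about the tool's x, y, z in rad, a list of three; "fingers": the finger opening in m, from 0 to 0.094. In form: {"dp": [[tx, ty, tz], ...], "rot": [[rx, ry, rz], ...], "fingers": [fingers, ...]}. A call has 1 to 12 rows; each row shifts and turns the commanded pose from where the row before left it, along the tool's axes as they then stand; what a row does not reach is not made up. A row lasts 1/10 s, in which the tool goes at most 50 mm and 8.59 degrees, less where a joint would pass 70% of its speed; a pose out of reach is approached as far as the arm can. A call is refused whole if a number of a shift passes 0.05 or a number of a turn 0.15, either way. A call with a gripper value outside its range is refused whole. The fingers move at their own pace and stop on an object; FORCE is the grip in N (left out, the last holds). Time passes only in rows, so rows that do not move let the fingers close. It gives the time, the measured TCP pose, the force and the opening at its end, in the units of the state.
- bot.observe(): the state, without advancing time (a new reading comes with each control period).
- bot.grab_frame(name): name is "scene" or "top" or "wrist"; returns a dict with "image" (384x512x3 uint8, blue, green, red), "vfov" (degrees; the focal length in pixels is half the picture's height over the tangent of half this angle, whatever the lens; pixels are square), "cx", "cy" (the principal point, pixels), "T" (4x4, takes a point from camera to world coordinates). Camera axes: x right, y down, z forward; pixel columns grow to the right and rows downward; lengths in m; the calibration is good to about 2 mm. A picture is of the moment at which its call begins. There is no depth.
- bot.hand_in(): hands the job in, once; it reports no verdict.
The state is a dict: "time_s": time; "qpos": joint angles; "joint_velocities": joint speeds; "joint_efforts": joint torques, N m; "position": TCP position; "tool_rot": TCP orientation; "wrist_force": force on the tool from outside, world axes, zero at the start; "ft_torque": the same for the moment, N m; "width": opening from 0.0 (shut) to 1.0 (fully open).
Only numpy, scipy, OpenCV 4.12 (cv2) and the standard library are available. Lean on these libraries where they do the work, as an engineer would, in place of code of your own. Each camera call takes 0.05 s, during which the arm holds its last target.

### The job

A white cap has been started in the blue housing that lies in the jaws of the bench-mounted locking pliers. Push the upper handle down until the pliers snap over centre and stay locked by themselves with the cap pressed fully home, and take your hand off; then flick the yellow release lever towards the jaws to spring them open (do not pry the handle up). Finally take the housing out and lay it flat in the cardboard box, cap upwards, setting it down rather than dropping it, and leave the other things on the bench where they are.

Things in the scene. Friction and masses are not known exactly. Their poses are not given: they have to be found in the camera images.
- pliers: Locking pliers bolted to the bench on a grey plate 350 x 90 x 10 mm; fixed. Origin on the bench below the jaw's pivot; +x along the pliers towards jaws and housing, -x towards the handle, z up. The handle turns about a pin along y at x -51, z 104 mm. The open jaw reaches x 72 mm, z 117 mm; its pad hangs 9 mm over the started cap (17 mm over the cap when home).
- bed (a point): Middle of the top of the steel bed (24 mm wide, 126 mm long, 44 mm above the bench) under the housing; axes as the pliers. Two cheeks by the cap stand 4.5 mm above the bed, 2 mm clear of each side of the housing; an end stop lies behind it. The nest is open upwards and to +x: grip the housing's free end, lift it 6 to 13 mm, draw it 50 mm or more along +x from under the jaw, then raise it.
- handle (a joint): The upper handle's angle, rad: 0 open (its rear end sloping up at 0.50 rad), 0.50 level and at dead centre, 0.62 on its stop and locked (sloping down at 0.12 rad). A spring opens it when short of dead centre; past it, with the housing in the jaws, it stays shut by itself. Closing takes about 4 to 12 N at handle_pad.
- handle_pad (a point): Where to push the handle down: top of its black rubber sleeve (30 mm wide, 16 thick, 36 to 116 mm from the pin), 72 mm from the pin along the handle and 8 mm above the line through the pin. Axes: x along the handle towards the pin, z out of its top. It lies at x -110, z 145 mm of the pliers when open and x -124, z 103 mm when shut.
- release (a joint): Turn of the yellow release lever in the handle, rad: 0 at rest (a soft spring returns it) to 0.75; grows as its top is pushed towards the jaws (pliers' +x). With the pliers locked its toe bears on a boss below and lifts the handle over centre by about 0.3 to 0.5 rad; they then spring open by themselves, fully once the hand that pushed draws back. Takes about 5 to 10 N at the tip.
- release_tip (a point): Middle of the top end of the yellow lever, a blade 28 mm wide and 8 thick that stands up 54 mm, leaning back 0.3 rad, from its pivot in the handle's rear end, 120 mm from the pin. With the pliers locked the tip lies at x -193, z 141 mm of the pliers; push it near the top from behind (from the -x side) towards +x by 20 to 35 mm.
- housing: Blue plastic housing, a block 120 (x) x 36 (y) x 24 (z) mm, about 0.17 kg, with the white cap 38 mm from its middle towards its -x end. Origin at the centre of the underside, z up, x lengthwise. It starts on the bed with its x along the pliers' +x, centre near the pliers' x 100 mm; its free +x half can be gripped across its 36 mm width.
- cap (a joint): How far the white cap (26 mm diameter) has been pressed into the housing, m: 0 stands 10 mm proud of the top face, 0.008 fully home (still 2 mm proud). Stiff: about 10 N moves it, and it stays where it is left.
- carton: Open cardboard box, 200 (x) x 170 (y) x 45 mm high outside, wall and floor 4 mm, fixed to the bench. Origin at the centre of its underside, z up.
- screwdriver: Screwdriver with green handle, 190 mm, lying on the bench. Bystander.
- grease_jar: Closed jar, 64 mm diameter, 75 mm high, standing on the bench. Bystander.
- gauge_block: Bare aluminium block 90 x 40 x 30 mm lying on the bench. Bystander.
Not all that is in view belongs to the job. What is meant by the housing is not green or orange, and is the smaller of those in its own colour.

How it is judged (in metres and radians):
On the way, in this order (a step that is already met when the one before it is completed fails the run):
1. the pliers are locked shut by themselves with the cap home in the housing, the robot touching neither the pliers nor the housing (value of joint handle above 0.56 rad and value of joint cap above 0.0068 m and contact force between each of the arm, the fingers and pliers below 0.3 N and contact force between the fingers and housing below 0.3 N), for 0.3 s.
2. the release lever is pushed while the pliers are still shut (value of joint release above 0.1 rad and value of joint handle above 0.5 rad), for 0.01 s.
3. the pliers have sprung open with the housing still on the bed (value of joint handle below 0.25 rad and distance between housing and bed below 0.02 m), for 0.1 s.
At the end, for the whole second after the job is handed in: The housing lies at rest flat on the floor of the carton (tilt under 0.15 rad, underside within 8 mm of the carton floor), cap up and pressed home (at least 6.8 of 8 mm), and the pliers stand open (handle angle under 0.25 rad) (value of joint cap above 0.0068 m and value of joint handle below 0.25 rad and x of housing in the frame of carton between -0.09 and 0.09 m and y of housing in the frame of carton between -0.075 and 0.075 m and height (world z) of housing below 0.012 m and angle between housing's own z axis and vertical below 0.15 rad and linear speed of housing below 0.02 m/s); the robot touches nothing.
It fails at once if the housing is dropped (falls freely, faster than 0.7 m/s) (linear speed of housing above 0.7 m/s and contact force between the fingers and housing below 0.2 N).
It fails at once if the screwdriver is moved by more than 30 mm (distance of screwdriver from where it was at the start of the episode above 0.03 m).
It fails at once if the jar is moved by more than 30 mm (distance of grease_jar from where it was at the start of the episode above 0.03 m).
It fails at once if the aluminium block is moved by more than 30 mm (distance of gauge_block from where it was at the start of the episode above 0.03 m).
It also fails if it takes over 62 s, if anything falls off the work surface, if the arm or the gripper's body presses on something with over 40 N, if the wrist force passes 120 N, or if a joint passes its speed limit or range.

## Working session

There is one attempt and no reset: what is moved stays moved. The work goes in short steps, Python scripts to look and compute and a shell command to move; the robot and the scene stay as the last step left them, time stands still between calls to the robot, and variables do not carry over. Pictures are saved under pics/ and viewed, and the job is handed in when it is done.

```bash
ls; mkdir -p pics
python3 - <<'E'
from bench import bot
import cv2
s=bot.observe();print(s)
for n in ["scene","top","wrist"]:
    f=bot.grab_frame(n);cv2.imwrite(f"pics/{n}0.png",f["image"]);print(n,f["vfov"],f["cx"],f["cy"],f["T"])
E
```

```text
pics
{'time_s': 0.0, 'qpos': array([-7.32579034e+01,  1.72169057e+01,  8.71798863e+01, -8.31075678e-05,
        7.56702189e+01, -3.81476357e+00]), 'joint_velocities': array([-0.01336089,  0.01378042, -0.06974708, -0.04777935, -0.09373233,
        0.10620211]), 'joint_efforts': array([ 7.62065229e-04, -5.31806159e+01, -3.52738130e+01,  7.08697387e-02,
        2.44099548e-02, -1.08767833e-04]), 'position': array([ 0.1930454 , -0.51468688,  0.16977718]), 'tool_rot': array([-1.79933132e+02, -4.37798322e-03,  2.05568782e+01]), 'wrist_force': array([ 0.10529255,  0.02811832, -0.47690234]), 'ft_torque': array([0.00754506, 0.01707435, 0.01100361]), 'width': 1.001399239519939}
scene 51.10618686616692 252.04726950750296 193.40834224341864 [[ 0.35046071  0.61561543 -0.70582925  1.33140884]
 [ 0.9363678  -0.21436322  0.27796357 -0.32196949]
 [ 0.01981483 -0.75833109 -0.65156836  0.81352174]
 [ 0.          0.          0.          1.        ]]
top 48.89149637651765 249.90058810036058 194.81937719087605 [[-1.23852580e-03 -9.96242103e-01  8.66033378e-02  4.99153501e-01]
 [-9.99654200e-01  3.50824481e-03  2.60609318e-02 -3.96893632e-02]
 [-2.62668232e-02 -8.65411132e-02 -9.95901948e-01  1.28596914e+00]
 [ 0.00000000e+00  0.00000000e+00  0.00000000e+00  1.00000000e+00]]
wrist 58.37921690204283 256.1334827839616 194.15402513823895 [[ 0.35189084 -0.90351027 -0.24462632  0.26307733]
 [-0.93603998 -0.34005521 -0.0905075  -0.48837195]
 [-0.001412    0.26082878 -0.96538405  0.3850984 ]
 [ 0.          0.          0.          1.        ]]
```

View pics/scene0.png

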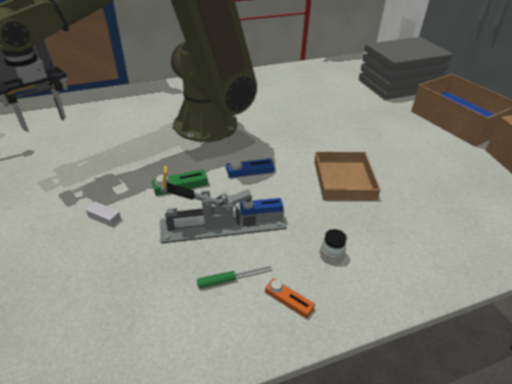

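View pics/top0.png

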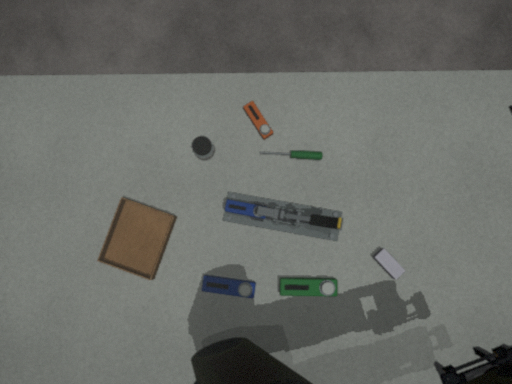

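View pics/wrist0.png

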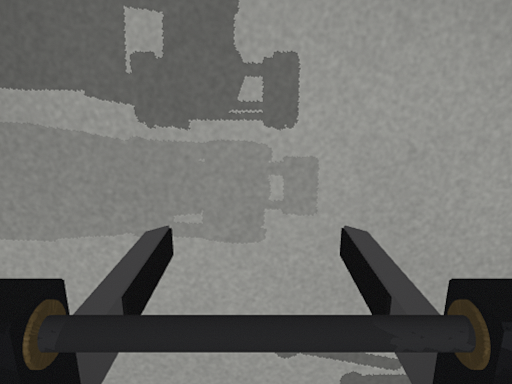

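Run:
```python
import cv2
a=cv2.imread("pics/top0.png");cv2.imwrite("pics/top0c.png",cv2.resize(a[180:305,190:350],None,fx=5,fy=4.8,interpolation=cv2.INTER_CUBIC))
b=a[180:305,190:350]
b=cv2.imread("pics/scene0.png")[150:250,140:300];cv2.imwrite("pics/scene0c.png",cv2.resize(b,None,fx=5,fy=5,interpolation=cv2.INTER_CUBIC))
```

```text
(no output)
```

View pics/top0c.png

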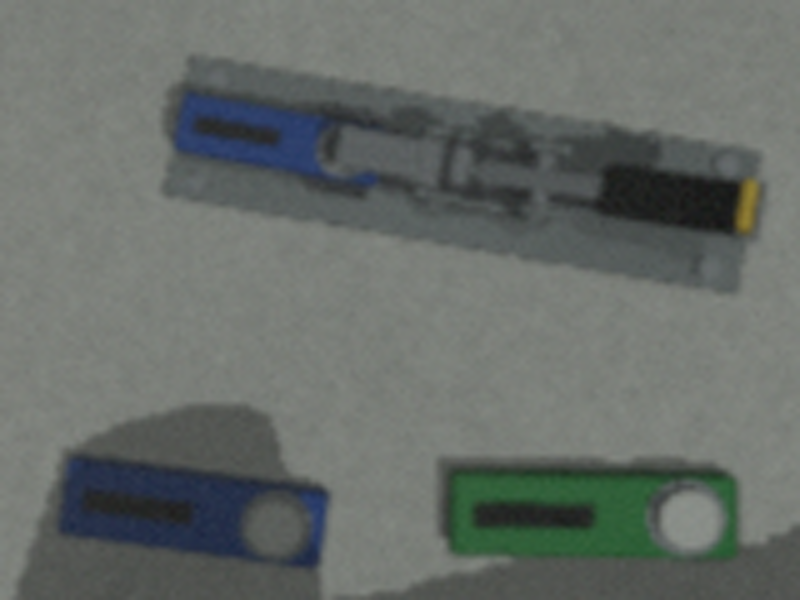

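View pics/scene0c.png

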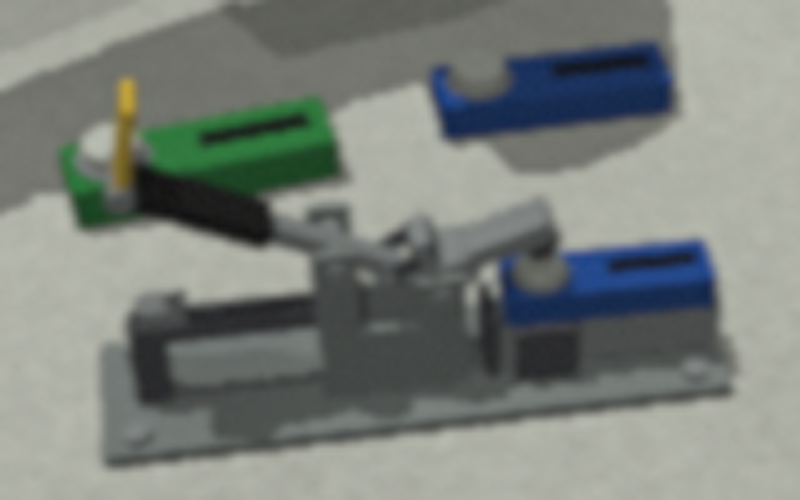

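```bash
cat > h.py <<'E'
import numpy as np,cv2
from bench import bot
from scipy.optimize import least_squares
def cam(f):
    h=f["image"].shape[0];F=h/2/np.tan(np.radians(f["vfov"]/2));return F,f["cx"],f["cy"],np.array(f["T"])
def proj(c,P):
    F,cx,cy,T=c;p=(np.atleast_2d(P)-T[:3,3])@T[:3,:3]
    return np.c_[F*p[:,0]/p[:,2]+cx,F*p[:,1]/p[:,2]+cy]
def atz(c,uv,z):
    F,cx,cy,T=c;uv=np.atleast_2d(uv);d=np.c_[(uv[:,0]-cx)/F,(uv[:,1]-cy)/F,np.ones(len(uv))]@T[:3,:3].T
    return T[:3,3]+d*((z-T[2,3])/d[:,2])[:,None]
def shot(n,name):
    f=bot.grab_frame(n);cv2.imwrite(f"pics/{name}.png",f["image"]);return f,cam(f)
def W(p,P):
    c,s=np.cos(p[2]),np.sin(p[2]);P=np.atleast_2d(P);return np.c_[p[0]+c*P[:,0]-s*P[:,1],p[1]+s*P[:,0]+c*P[:,1],P[:,2]]
E
python3 - <<'E'
from h import *
ct=cam(bot.grab_frame("top"));cs=cam(bot.grab_frame("scene"))
t=lambda x,y:(x/5+190,y/4.8+180)
s=lambda x,y:(x/5+140,y/5+150)
def pts(o): 
  X=[.175+o,-.175+o]
  return [ (ct,t(192,57),(X[0],-.045,.01)),(ct,t(760,148),(X[1],-.045,.01)),(ct,t(738,292),(X[1],.045,.01)),(ct,t(165,190),(X[0],.045,.01)),
 (ct,t(182,94),(.16,-.018,.068)),(ct,t(175,150),(.16,.018,.068)),(ct,t(748,206),(-.145,0,.217)),
 (cs,s(127,82),(-.145,0,.217)),(cs,s(105,458),(X[1],-.045,.01)),(cs,s(732,385),(X[0],-.045,.01)),(cs,s(716,268),(.16,-.018,.068)),(cs,s(704,242),(.16,.018,.068))]
# y sign: fix by test
for sg in (1,-1):
  def r(p):
    return np.concatenate([proj(c,W(p,[[q[0],sg*q[1],q[2]]]))[0]-uv for c,uv,q in pts(p[3])])
  R=least_squares(r,[.5,0,1.5,0]);print(sg,R.x,R.cost);print(R.fun.reshape(-1,2).round(1).tolist())
# carton rim corners z .045
a=atz(ct,[(125,197),(176,214),(153,279),(98,261)],.045);print(a.round(3),a.mean(0))
print("jar top",atz(ct,[(202,145)],.075),"blk",atz(ct,[(389,263)],.03),"sd",atz(ct,[(262,153),(322,155)],.015))
print("decoy",atz(ct,[(229,286),(308,287)],.025))
E
```

```text
1 [ 0.54881222 -0.09339736  1.39119334 -0.00929581] 12.1799198998175
[[-0.8, -1.1], [-0.1, 0.2], [-0.6, -0.2], [-0.8, 0.4], [-0.2, -1.3], [-1.0, -0.7], [-0.4, -1.0], [-1.1, 1.0], [-1.8, -1.2], [-0.7, -1.3], [-0.2, 0.7], [-0.8, -2.6]]
-1 [ 0.55848411 -0.09545747  1.39833773 -0.00787928] 2481.569855864946
[[-6.0, 25.2], [-4.6, 26.1], [4.4, -33.5], [4.6, -31.7], [-1.7, 8.0], [1.8, -15.9], [0.4, -5.2], [-1.1, 3.6], [-1.7, -21.6], [-7.0, -20.7], [-2.7, -5.8], [2.9, 8.0]]
[[0.602 0.364 0.045]
 [0.551 0.211 0.045]
 [0.362 0.276 0.045]
 [0.413 0.439 0.045]] [0.48197077 0.32264797 0.045     ]
jar top [[0.75084924 0.13161858 0.075     ]] blk [[ 0.40713276 -0.41282609  0.03      ]] sd [[ 0.73738578 -0.04344964  0.015     ]
 [ 0.73012342 -0.22531456  0.015     ]]
decoy [[ 0.33936122  0.05524359  0.025     ]
 [ 0.33695688 -0.17673547  0.025     ]]
```

```bash
cat >> h.py <<'E'
from scipy.spatial.transform import Rotation as Ro
PL=np.array([.5488,-.0934,1.3912])
def st():
    s=bot.observe();p=np.array(s["position"]);R=Ro.from_euler("xyz",s["tool_rot"],degrees=True)
    c,sn=np.cos(PL[2]),np.sin(PL[2]);d=p-[PL[0],PL[1],0]
    q=[c*d[0]+sn*d[1],-sn*d[0]+c*d[1],d[2]]
    print("t",round(s["time_s"],2),"tcp",p.round(4),"pliers",np.round(q,4),"rpy",np.round(s["tool_rot"],2),"F",np.round(s["wrist_force"],1),"w",round(s["width"]*94,1),"q",np.round(s["qpos"],1))
    return p,R
def togo(P,pl=True):
    p,R=st();t=W(PL,[P])[0] if pl else np.array(P);print("dp tool",R.inv().apply(t-p).round(4))
    yaw=np.degrees(PL[2]); print("rotvec",(R.inv()*Ro.from_euler("xyz",[180,0,yaw],degrees=True)).as_rotvec().round(4))
E
python3 -m pendant '{"dp":[[0,0,-0.0115],[0,0,-0.0115],[0,0,-0.0115],[0,0,-0.0115],[0,0,-0.0115],[0,0,-0.0115],[0,0,-0.0115],[0,0,0]],"rot":[[0,0,-0.1475],[0,0,-0.1475],[0,0,-0.1475],[0,0,-0.1475],[0,0,-0.1475],[0,0,-0.1475],[0,0,-0.1475],[0,0,0]],"fingers":[0,0,0,0,0,0,0,0]}' 20
python3 -c "
from h import *
togo([-.117,0,.25])"
```

```text
time_s: 1.05
position: [0.1933, -0.5154, 0.2521]
tool_rot: [179.9, 0.1, 79.9]
wrist_force: [-0.4, 0.3, 0.5]
width: 0.357
t 1.05 tcp [ 0.1933 -0.5154  0.2521] pliers [-0.4787  0.2744  0.2521] rpy [1.7994e+02 1.1000e-01 7.9860e+01] F [-0.4  0.3  0.5] w 33.5 q [-73.3  14.4  79.9   0.   85.6 -63.1]
dp tool [0.361  0.2754 0.0017]
rotvec [0.001  0.002  0.0026]
```

```bash
python3 -m pendant '{"dp":[[0.03,0.023,0],[0.03,0.023,0],[0.03,0.023,0],[0.03,0.023,0],[0.03,0.023,0],[0.03,0.023,0],[0.03,0.023,0],[0.03,0.023,0],[0.03,0.023,0],[0.03,0.023,0],[0.03,0.023,0],[0.03,0.022,0]],"rot":[[0,0,0],[0,0,0],[0,0,0],[0,0,0],[0,0,0],[0,0,0],[0,0,0],[0,0,0],[0,0,0],[0,0,0],[0,0,0],[0,0,0]],"fingers":[0,0,0,0,0,0,0,0,0,0,0,0]}'
python3 -c "
from h import *
togo([-.117,0,.25])
shot('wrist','w1');shot('scene','s1')"
```

```text
time_s: 2.25
position: [0.5289, -0.2085, 0.25]
tool_rot: [-180.0, -0.0, 79.4]
wrist_force: [0.4, -0.5, 0.3]
width: -0.001
t 2.25 tcp [ 0.5289 -0.2085  0.25  ] pliers [-0.1168 -0.001   0.25  ] rpy [-1.7996e+02 -1.0000e-02  7.9420e+01] F [ 0.4 -0.5  0.3] w -0.1 q [-25.2  17.   76.9  -0.   86.2 -14.6]
dp tool [-0.0002 -0.001   0.    ]
rotvec [-0.0008 -0.0002 -0.005 ]
```

View pics/w1.png

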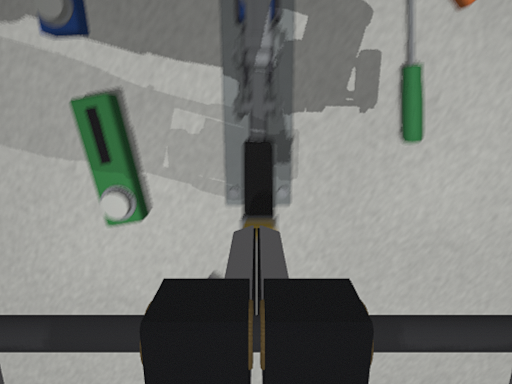

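View pics/s1.png

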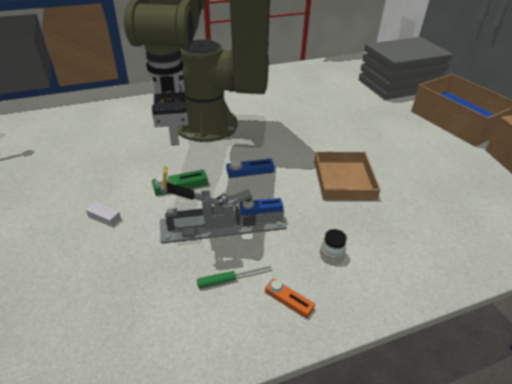

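```bash
python3 -c "
from h import *
p,R=st()
f,cs=shot('scene','s2');fw,cw=shot('wrist','w2');ft,ct=shot('top','t2')
P=np.vstack([p,W(PL,[[-.11,0,.145],[-.145,0,.217],[-.117,0,.25],[.16,0,.068]])])
for c in (cs,cw,ct):print(proj(c,P).round(0).tolist())
"
```

```text
t 2.35 tcp [ 0.5299 -0.207   0.2495] pliers [-0.1151 -0.0017  0.2495] rpy [-1.7993e+02 -5.0000e-02  7.9640e+01] F [-0.4 -0.5  0.6] w 0.4 q [-25.   17.1  76.9   0.   86.2 -14.7]
[[175.0, 156.0], [182.0, 188.0], [164.0, 167.0], [174.0, 155.0], [281.0, 200.0]]
[[259.0, 217.0], [257.0, 176.0], [256.0, 240.0], [256.0, 220.0], [256.0, -115.0]]
[[330.0, 219.0], [321.0, 220.0], [339.0, 222.0], [330.0, 220.0], [225.0, 204.0]]
```

View pics/s2.png

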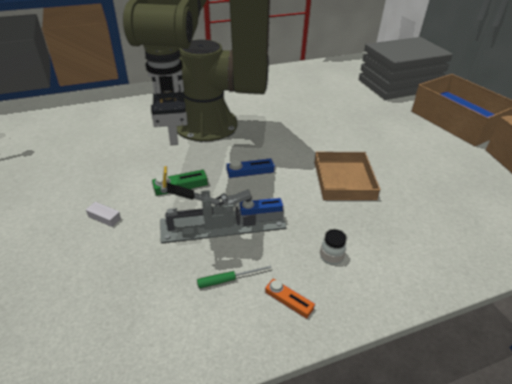

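View pics/t2.png

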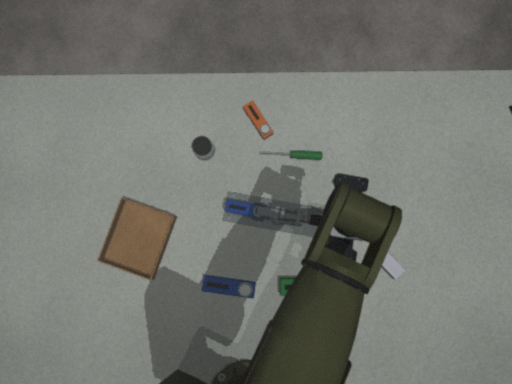

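```bash
python3 -c "
import cv2
a=cv2.imread('pics/s2.png')[80:250,120:300];cv2.imwrite('pics/s2c.png',cv2.resize(a,None,fx=3.5,fy=3.5,interpolation=2))"
```

```text
(no output)
```

View pics/s2c.png

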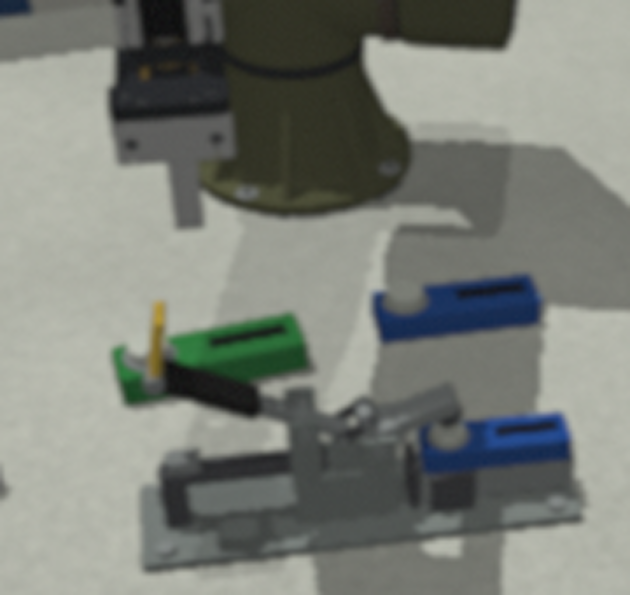

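```bash
python3 -c "
from h import *
p,R=st()
cs=cam(bot.grab_frame('scene'));fw,cw=shot('wrist','w3')
for d in (0,.01,.019,.03):
  P=p+R.apply([[.008,0,-d],[-.008,0,-d],[0,0,-d]])
  print(d,proj(cs,P).round(0).tolist(),proj(cw,P).round(0).tolist())
a=fw['image'][160:300,180:340];cv2.imwrite('pics/w3c.png',cv2.resize(a,None,fx=4,fy=4,interpolation=2))
"
```

```text
t 2.5 tcp [ 0.5276 -0.2101  0.2502] pliers [-0.1186  0.      0.2502] rpy [-179.95   -0.     79.57] F [-0.  -0.3  0.4] w 0.7 q [-25.4  16.9  77.   -0.   86.2 -15. ]
0 [[177.0, 155.0], [170.0, 156.0], [174.0, 155.0]] [[258.0, 207.0], [258.0, 230.0], [258.0, 219.0]]
0.01 [[177.0, 152.0], [170.0, 152.0], [173.0, 152.0]] [[258.0, 212.0], [258.0, 236.0], [258.0, 224.0]]
0.019 [[176.0, 148.0], [170.0, 149.0], [173.0, 149.0]] [[258.0, 217.0], [258.0, 241.0], [258.0, 229.0]]
0.03 [[176.0, 145.0], [169.0, 145.0], [172.0, 145.0]] [[258.0, 223.0], [258.0, 249.0], [258.0, 236.0]]
```

View pics/w3c.png

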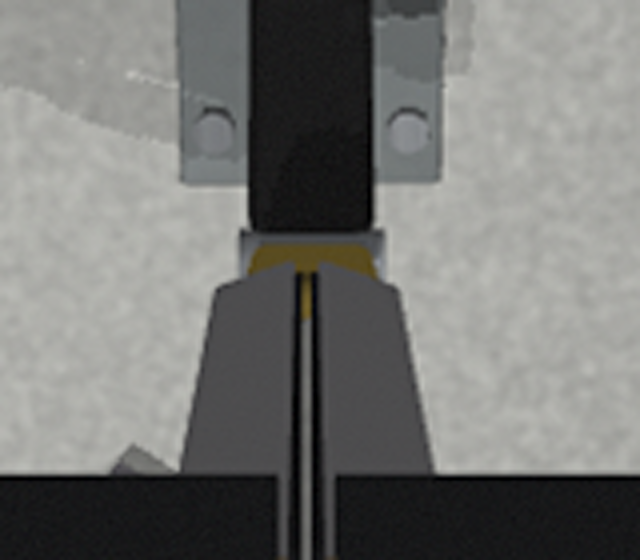

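```bash
python3 -c "
from h import *
p,R=st()
cs=cam(bot.grab_frame('scene'))
im=cv2.imread('pics/s2.png');im=cv2.resize(im[60:200,110:240],None,fx=5,fy=5,interpolation=2)
def dr(P,col):
  for q in proj(cs,p+R.apply(P)): cv2.circle(im,(int((q[0]-110+.5)*5),int((q[1]-60+.5)*5)),3,col,-1)
dr([[x,y,-.097] for x in(-.0375,.0375) for y in (-.0885,.0885)],(0,0,255))
for d in (0,.019,.03,.05,.08):dr([[x,y,-d] for x in(-.008,.008) for y in (-.0125,.0125)],(0,255,255-d*3000))
cv2.imwrite('pics/s2d.png',im)
"
```

```text
t 2.6 tcp [ 0.5274 -0.2106  0.2507] pliers [-1.192e-01  2.000e-04  2.507e-01] rpy [-179.99    0.     79.56] F [ 0.5 -0.5  0.1] w 0.6 q [-25.5  16.9  77.   -0.   86.2 -15. ]
```

View pics/s2d.png

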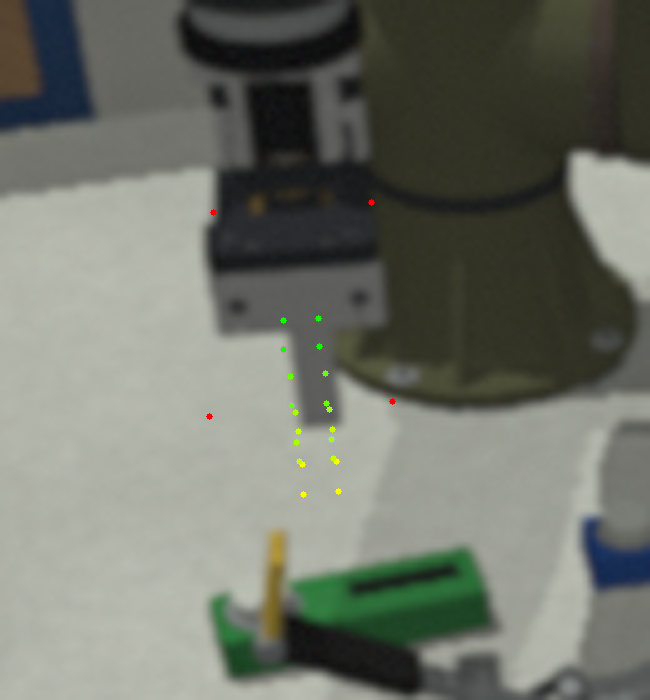

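```bash
python3 -m pendant '{"dp":[[0.001,0,0.02],[0,0,0.02],[0,0,0.02],[0,0,0.015],[0,0,0.005],[0,0,0],[0,0,0]],"rot":[[0,0,0],[0,0,0],[0,0,0],[0,0,0],[0,0,0],[0,0,0],[0,0,0]],"fingers":[0,0,0,0,0,0,0]}'
python3 -c "
from h import *
st();f,c=shot('scene','s3');a=f['image'][80:250,120:300];cv2.imwrite('pics/s3c.png',cv2.resize(a,None,fx=3.5,fy=3.5,interpolation=2))
shot('wrist','w4')"
```

```text
time_s: 3.35
position: [0.5283, -0.2093, 0.1718]
tool_rot: [179.9, 0.0, 79.7]
wrist_force: [-0.7, 0.0, 0.1]
width: 0.003
t 3.35 tcp [ 0.5283 -0.2093  0.1718] pliers [-0.1177 -0.0005  0.1718] rpy [1.7993e+02 2.0000e-02 7.9670e+01] F [-0.7  0.   0.1] w 0.2 q [-25.3  19.4  84.    0.   76.5 -15. ]
```

View pics/s3c.png

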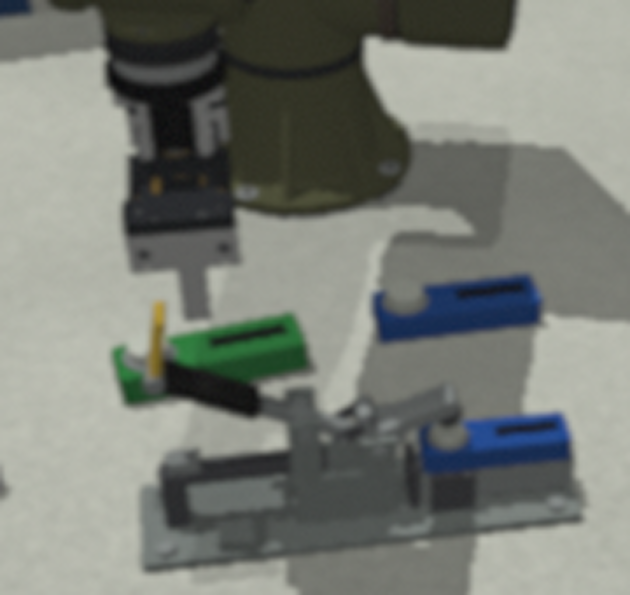

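View pics/w4.png

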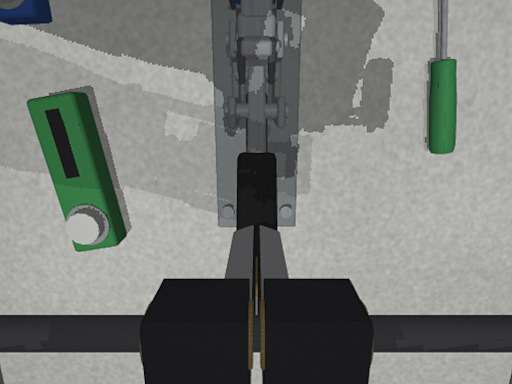

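```bash
python3 -m pendant '{"dp":[[0,0,0.005],[0,0,0.005],[0,0,0.005],[0,0,0.003],[0,0,0.003],[0,0,0]],"rot":[[0,0,0],[0,0,0],[0,0,0],[0,0,0],[0,0,0],[0,0,0]],"fingers":[0,0,0,0,0,0]}'
python3 -c "
from h import *
st()"
```

```text
time_s: 4.05
position: [0.528, -0.2088, 0.1494]
tool_rot: [-180.0, -0.0, 79.7]
wrist_force: [-0.6, 0.5, -0.2]
width: 0.007
t 4.05 tcp [ 0.528  -0.2088  0.1494] pliers [-0.1172 -0.0002  0.1494] rpy [-1.7996e+02 -1.0000e-02  7.9720e+01] F [-0.6  0.5 -0.2] w 0.7 q [-25.3  20.5  85.7   0.   73.9 -15. ]
```

```bash
python3 -m pendant '{"dp":[[0,0,0.004],[0,0,0.004],[0,0,0.004],[0,0,0.003],[0,0,0]],"rot":[[0,0,0],[0,0,0],[0,0,0],[0,0,0],[0,0,0]],"fingers":[0,0,0,0,0]}'
python3 -c "
from h import *
st();f,c=shot('scene','s4');a=f['image'][80:250,120:300];cv2.imwrite('pics/s4c.png',cv2.resize(a,None,fx=3.5,fy=3.5,interpolation=2))"
```

```text
time_s: 4.55
position: [0.528, -0.2088, 0.1343]
tool_rot: [-180.0, -0.0, 79.7]
wrist_force: [-0.2, 0.7, -0.3]
width: 0.004
t 4.55 tcp [ 0.528  -0.2088  0.1343] pliers [-1.172e-01 -1.000e-04  1.343e-01] rpy [-1.7996e+02 -1.0000e-02  7.9720e+01] F [-0.2  0.7 -0.3] w 0.4 q [-25.3  21.2  86.7  -0.   72.1 -15. ]
```

View pics/s4c.png

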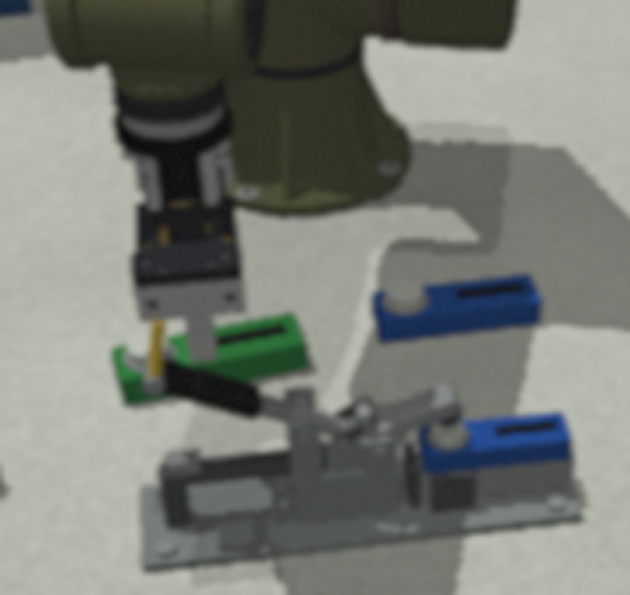

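```bash
python3 -m pendant '{"dp":[[0,0,0.003],[0,0,0.003],[0,0,0.003],[0,0,0.003],[0,0,0]],"rot":[[0,0,0],[0,0,0],[0,0,0],[0,0,0],[0,0,0]],"fingers":[0,0,0,0,0]}'
python3 -m pendant '{"dp":[[0,0,0.003],[0,0,0.003],[0,0,0.003],[0,0,0]],"rot":[[0,0,0],[0,0,0],[0,0,0],[0,0,0]],"fingers":[0,0,0,0]}'
python3 -c "
from h import *
st();f,c=shot('scene','s5');a=f['image'][80:250,120:300];cv2.imwrite('pics/s5c.png',cv2.resize(a,None,fx=3.5,fy=3.5,interpolation=2))"
```

```text
time_s: 5.1
position: [0.528, -0.2088, 0.1223]
tool_rot: [-180.0, -0.0, 79.7]
wrist_force: [-0.3, -0.2, 0.7]
width: 0.005
time_s: 5.5
position: [0.5281, -0.2088, 0.1135]
tool_rot: [-180.0, -0.0, 79.7]
wrist_force: [1.0, -0.5, 0.5]
width: 0.002
t 5.5 tcp [ 0.5281 -0.2088  0.1135] pliers [-0.1172 -0.0003  0.1135] rpy [-1.7999e+02 -1.0000e-02  7.9720e+01] F [ 1.  -0.5  0.5] w 0.2 q [-25.3  22.4  88.    0.   69.6 -15. ]
```

View pics/s5c.png

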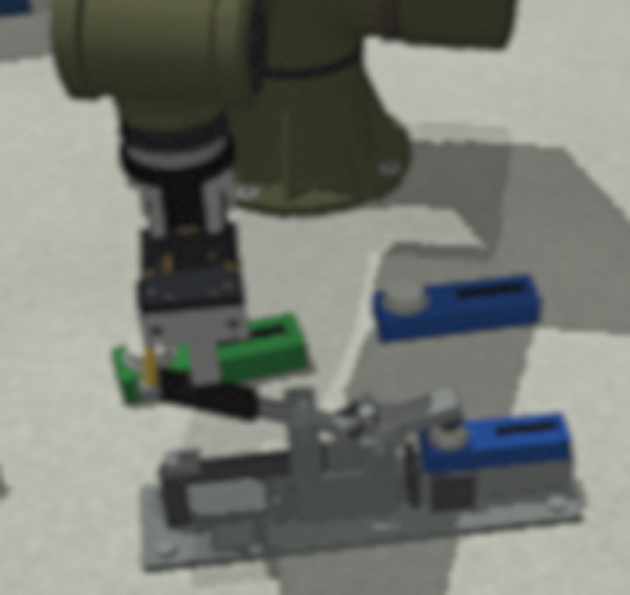

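```bash
python3 -m pendant '{"dp":[[0,0,0.003],[0,0,0.003],[0,0,0]],"rot":[[0,0,0],[0,0,0],[0,0,0]],"fingers":[0,0,0]}'
python3 -m pendant '{"dp":[[0,0,0.003],[0,0,0.003],[0,0,0]],"rot":[[0,0,0],[0,0,0],[0,0,0]],"fingers":[0,0,0]}'
python3 -c "
from h import *
st();f,c=shot('scene','s6');a=f['image'][80:250,120:300];cv2.imwrite('pics/s6c.png',cv2.resize(a,None,fx=3.5,fy=3.5,interpolation=2))"
```

```text
time_s: 5.85
position: [0.5283, -0.209, 0.1078]
tool_rot: [180.0, 0.0, 79.7]
wrist_force: [-0.4, -0.4, 3.7]
width: 0.005
time_s: 6.15
position: [0.5286, -0.2093, 0.1025]
tool_rot: [179.9, 0.0, 79.7]
wrist_force: [-0.3, -1.7, 7.4]
width: 0.009
t 6.15 tcp [ 0.5286 -0.2093  0.1025] pliers [-0.1177 -0.0009  0.1025] rpy [1.799e+02 4.000e-02 7.971e+01] F [-0.3 -1.7  7.4] w 0.8 q [-25.3  23.1  88.6  -0.   68.2 -15. ]
```

View pics/s6c.png

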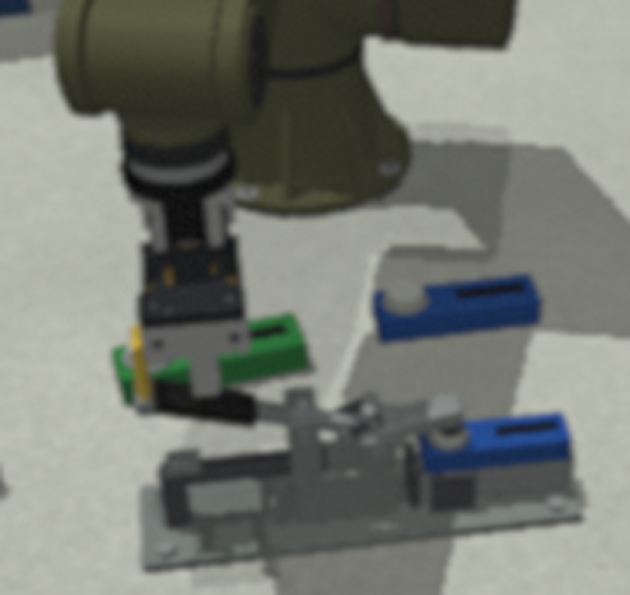

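```bash
python3 -m pendant '{"dp":[[0,0,0.003],[0,0,0.003],[0,0,0.003],[0,0,0]],"rot":[[0,0,0],[0,0,0],[0,0,0],[0,0,0]],"fingers":[0,0,0,0]}'
python3 -m pendant '{"dp":[[0,0,0.003],[0,0,0.003],[0,0,0.003],[0,0,0]],"rot":[[0,0,0],[0,0,0],[0,0,0],[0,0,0]],"fingers":[0,0,0,0]}'
python3 -m pendant '{"dp":[[0,0,0.003],[0,0,0.003],[0,0,0]],"rot":[[0,0,0],[0,0,0],[0,0,0]],"fingers":[0,0,0]}'
```

```text
time_s: 6.6
position: [0.5286, -0.2094, 0.0934]
tool_rot: [179.9, 0.0, 79.7]
wrist_force: [1.3, -2.7, 6.5]
width: 0.007
time_s: 7.0
position: [0.5288, -0.2099, 0.0847]
tool_rot: [179.9, 0.1, 79.7]
wrist_force: [-0.1, -4.8, 8.7]
width: 0.003
time_s: 7.3
position: [0.5284, -0.2092, 0.078]
tool_rot: [180.0, 0.0, 79.7]
wrist_force: [0.5, -1.8, 2.7]
width: 0.006
```

```bash
python3 -m pendant '{"dp":[[0,0,0.002],[0,0,0.002],[0,0,0]],"rot":[[0,0,0],[0,0,0],[0,0,0]],"fingers":[0,0,0]}'
python3 -m pendant '{"dp":[[0,0,0.002],[0,0,0.002],[0,0,0]],"rot":[[0,0,0],[0,0,0],[0,0,0]],"fingers":[0,0,0]}'
python3 -c "
from h import *
st();f,c=shot('scene','s7');a=f['image'][80:250,120:300];cv2.imwrite('pics/s7c.png',cv2.resize(a,None,fx=3.5,fy=3.5,interpolation=2))"
```

```text
time_s: 7.6
position: [0.5276, -0.2084, 0.073]
tool_rot: [-179.9, -0.0, 79.7]
wrist_force: [-0.3, -0.0, 0.6]
width: 0.004
time_s: 7.9
position: [0.5281, -0.2087, 0.0699]
tool_rot: [-180.0, -0.0, 79.7]
wrist_force: [-1.0, 1.5, 3.4]
width: 0.007
t 7.9 tcp [ 0.5281 -0.2087  0.0699] pliers [-0.1171 -0.0002  0.0699] rpy [-1.7998e+02 -2.0000e-02  7.9720e+01] F [-1.   1.5  3.4] w 0.7 q [-25.3  25.2  90.3   0.   64.5 -15. ]
```

View pics/s7c.png

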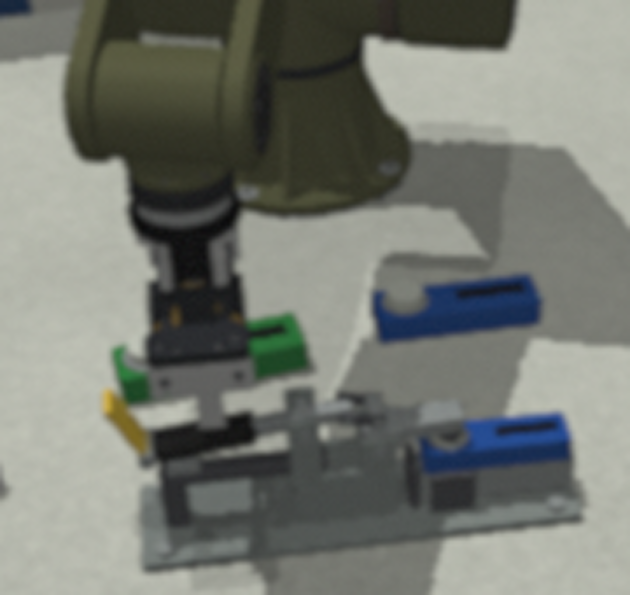

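```bash
python3 -m pendant '{"dp":[[0,0,0.002],[0,0,0.002],[0,0,0]],"rot":[[0,0,0],[0,0,0],[0,0,0]],"fingers":[0,0,0]}'
python3 -m pendant '{"dp":[[0,0,0.002],[0,0,0]],"rot":[[0,0,0],[0,0,0]],"fingers":[0,0]}'
```

```text
time_s: 8.25
position: [0.5284, -0.2088, 0.069]
tool_rot: [179.9, 0.0, 79.7]
wrist_force: [-15.5, 6.9, 35.4]
width: 0.005
time_s: 8.45
position: [0.5286, -0.2088, 0.0686]
tool_rot: [179.9, 0.0, 79.7]
wrist_force: [-22.9, 11.0, 52.3]
width: 0.006
```

```bash
python3 -m pendant '{"dp":[[0,0,-0.006],[0,0,-0.01],[0,0,-0.02],[0,0,-0.02],[0,0,-0.02],[0,0,-0.01],[0,0,0],[0,0,0]],"rot":[[0,0,0],[0,0,0],[0,0,0],[0,0,0],[0,0,0],[0,0,0],[0,0,0],[0,0,0]],"fingers":[0,0,0,0,0,0,0,0]}'
python3 -c "
from h import *
st();f,c=shot('scene','s8');a=f['image'][80:250,120:300];cv2.imwrite('pics/s8c.png',cv2.resize(a,None,fx=3.5,fy=3.5,interpolation=2))
print(proj(c,W(PL,[[-.193,0,.141]])))
shot('wrist','w8')
togo([-.235,0,.19])"
```

```text
time_s: 9.25
position: [0.5279, -0.2087, 0.1489]
tool_rot: [-179.9, -0.0, 79.7]
wrist_force: [0.3, -0.0, -0.3]
width: 0.003
t 9.25 tcp [ 0.5279 -0.2087  0.1489] pliers [-0.1172 -0.      0.1489] rpy [-1.7994e+02 -2.0000e-02  7.9720e+01] F [ 0.3 -0.  -0.3] w 0.3 q [-25.3  20.5  85.7  -0.   73.9 -15. ]
[[148.89137167 192.8969443 ]]
t 9.35 tcp [ 0.5278 -0.2087  0.1487] pliers [-1.172e-01  1.000e-04  1.487e-01] rpy [-1.799e+02 -2.000e-02  7.971e+01] F [0.5 0.2 0.2] w 0.3 q [-25.3  20.5  85.7  -0.   73.9 -15. ]
dp tool [-0.1178  0.     -0.0414]
rotvec [-0.0017 -0.0004  0.0001]
```

View pics/s8c.png

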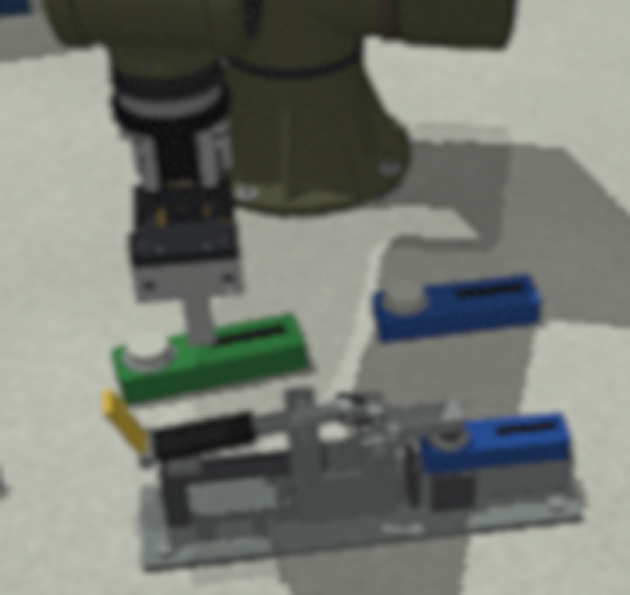

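View pics/w8.png

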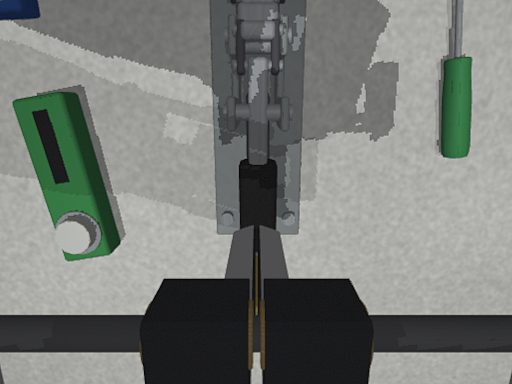

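```bash
python3 -m pendant '{"dp":[[-0.02,0,-0.006],[-0.02,0,0],[-0.02,0,0],[-0.02,0,0],[-0.02,0,0],[-0.018,0,0],[0,0,0.015],[0,0,0.015],[0,0,0.015],[0,0,0.015],[0,0,0],[0,0,0]],"rot":[[0,0,0],[0,0,0],[0,0,0],[0,0,0],[0,0,0],[0,0,0],[0,0,0],[0,0,0],[0,0,0],[0,0,0],[0,0,0],[0,0,0]],"fingers":[0,0,0,0,0,0,0,0,0,0,0,0]}'
python3 -c "
from h import *
st();f,c=shot('scene','s9');a=f['image'][80:250,90:270];cv2.imwrite('pics/s9c.png',cv2.resize(a,None,fx=3.5,fy=3.5,interpolation=2))
shot('wrist','w9')
togo([-.235,0,.095])"
```

```text
time_s: 10.55
position: [0.5072, -0.3249, 0.0958]
tool_rot: [-180.0, -0.0, 79.7]
wrist_force: [-0.6, 0.4, 0.4]
width: 0.003
t 10.55 tcp [ 0.5072 -0.3249  0.0958] pliers [-0.2352 -0.0004  0.0958] rpy [-1.7999e+02 -1.0000e-02  7.9730e+01] F [-0.6  0.4  0.4] w 0.2 q [-36.1  27.6  82.9  -0.   69.5 -25.9]
t 10.65 tcp [ 0.5075 -0.3252  0.0966] pliers [-0.2354 -0.0007  0.0966] rpy [1.7994e+02 3.0000e-02 7.9720e+01] F [-0.8  0.4 -0.3] w 0.5 q [-36.1  27.6  82.9   0.   69.5 -25.9]
dp tool [ 0.0004 -0.0007  0.0016]
rotvec [0.001  0.0005 0.0002]
```

View pics/s9c.png

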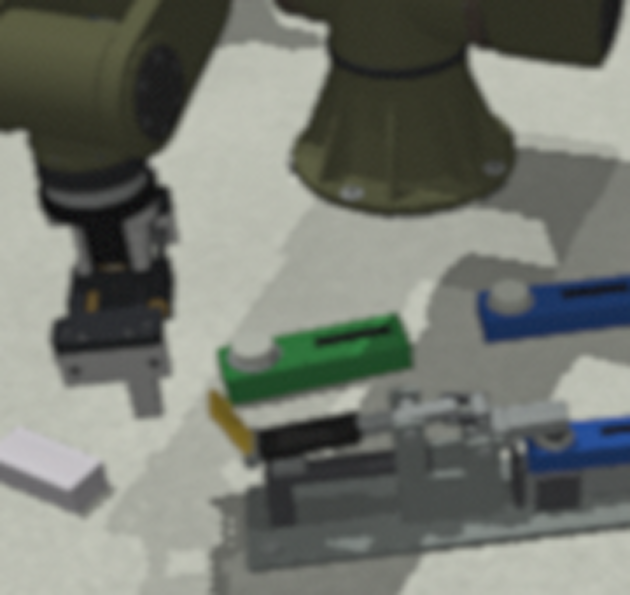

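View pics/w9.png

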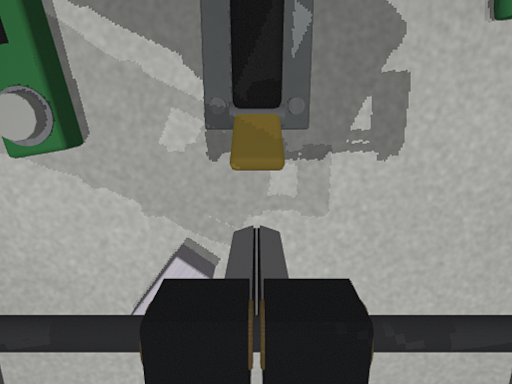

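```bash
python3 -m pendant '{"dp":[[0.012,0,0],[0.012,0,0],[0.006,0,0],[0.004,0,0],[0.004,0,0],[0,0,0]],"rot":[[0,0,0],[0,0,0],[0,0,0],[0,0,0],[0,0,0],[0,0,0]],"fingers":[0,0,0,0,0,0]}'
python3 -m pendant '{"dp":[[0.004,0,0],[0.004,0,0],[0,0,0]],"rot":[[0,0,0],[0,0,0],[0,0,0]],"fingers":[0,0,0]}'
python3 -c "
from h import *
st();f,c=shot('scene','s10');a=f['image'][80:250,90:270];cv2.imwrite('pics/s10c.png',cv2.resize(a,None,fx=3.5,fy=3.5,interpolation=2))"
```

```text
time_s: 11.25
position: [0.5144, -0.2887, 0.0973]
tool_rot: [179.8, 0.2, 79.7]
wrist_force: [0.3, -6.2, 4.3]
width: 0.008
time_s: 11.55
position: [0.5155, -0.2796, 0.0963]
tool_rot: [180.0, 0.0, 79.7]
wrist_force: [-0.1, -1.0, 1.1]
width: 0.007
t 11.55 tcp [ 0.5155 -0.2796  0.0963] pliers [-0.1892 -0.0005  0.0963] rpy [1.7996e+02 3.0000e-02 7.9730e+01] F [-0.1 -1.   1.1] w 0.7 q [-32.   25.6  85.8  -0.   68.5 -21.8]
```

View pics/s10c.png

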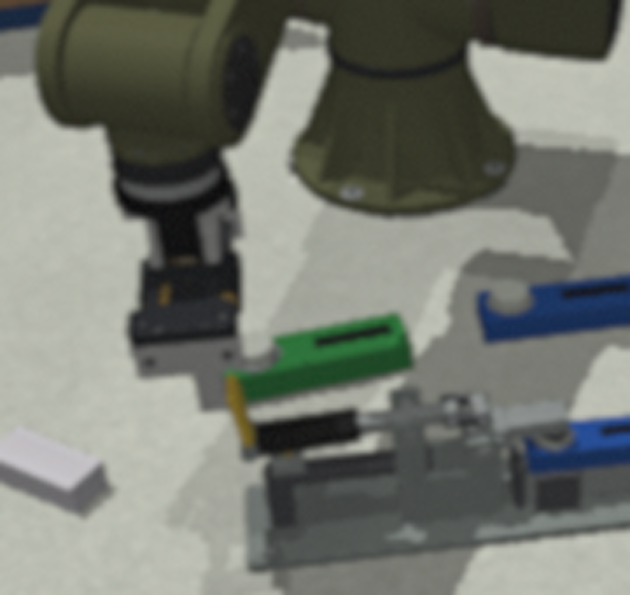

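```bash
python3 -m pendant '{"dp":[[0.004,0,0],[0.004,0,0],[0.004,0,0],[0,0,0]],"rot":[[0,0,0],[0,0,0],[0,0,0],[0,0,0]],"fingers":[0,0,0,0]}'
python3 -c "
from h import *
st();f,c=shot('scene','s11');a=f['image'][80:250,90:270];cv2.imwrite('pics/s11c.png',cv2.resize(a,None,fx=3.5,fy=3.5,interpolation=2))"
```

```text
time_s: 12.0
position: [0.5178, -0.2678, 0.0963]
tool_rot: [180.0, 0.0, 79.7]
wrist_force: [-1.2, -6.7, 7.5]
width: 0.006
t 12.0 tcp [ 0.5178 -0.2678  0.0963] pliers [-0.1771 -0.0006  0.0963] rpy [1.7995e+02 4.0000e-02 7.9730e+01] F [-1.2 -6.7  7.5] w 0.6 q [-30.9  25.2  86.4  -0.   68.3 -20.7]
```

View pics/s11c.png

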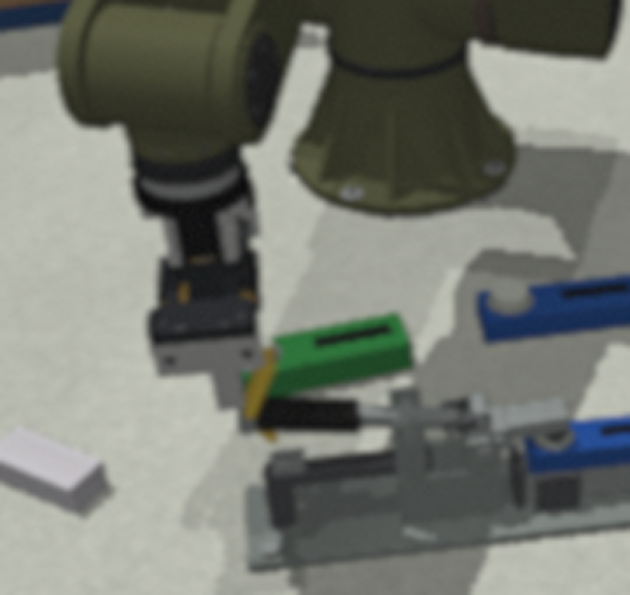

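```bash
python3 -m pendant '{"dp":[[-0.01,0,0],[-0.02,0,0],[-0.03,0,0],[0,0,-0.02],[0,0,-0.03],[0,0,0],[0,0,0]],"rot":[[0,0,0],[0,0,0],[0,0,0],[0,0,0],[0,0,0],[0,0,0],[0,0,0]],"fingers":[0,0,0,0,0,0,0]}'
python3 -c "
from h import *
st();f,c=shot('scene','s12');a=f['image'][80:250,90:270];cv2.imwrite('pics/s12c.png',cv2.resize(a,None,fx=3.5,fy=3.5,interpolation=2))
shot('top','t12')"
```

```text
time_s: 12.75
position: [0.5066, -0.327, 0.1455]
tool_rot: [-180.0, -0.0, 79.7]
wrist_force: [0.0, 0.6, -0.7]
width: 0.007
t 12.75 tcp [ 0.5066 -0.327   0.1455] pliers [-2.374e-01 -2.000e-04  1.455e-01] rpy [-1.800e+02 -3.000e-02  7.971e+01] F [ 0.   0.6 -0.7] w 0.6 q [-36.3  25.1  79.8   0.   75.2 -26. ]
```

View pics/s12c.png

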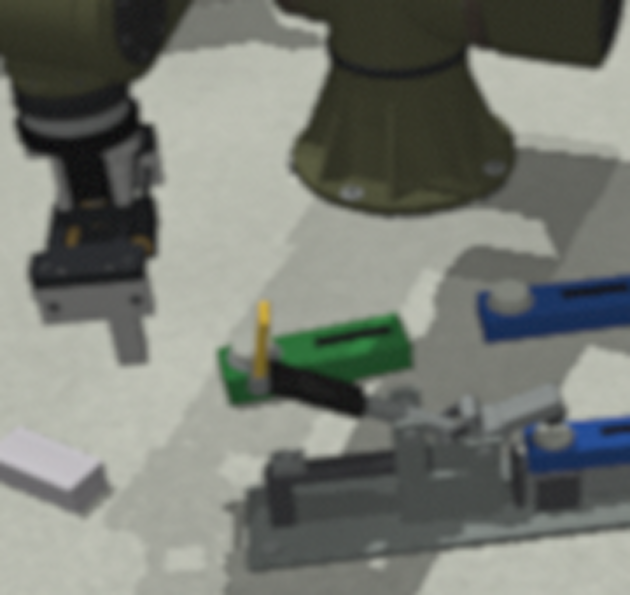

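View pics/t12.png

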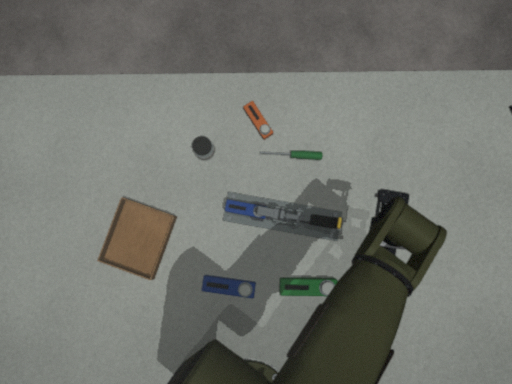

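```bash
python3 -m pendant '{"dp":[[0,0,-0.025],[0,0,-0.025],[0,0,-0.02],[0.03,0,0],[0.04,0,0],[0.04,0,0],[0.04,0,0],[0.04,0,0],[0.04,0,0],[0.04,0,0],[0.04,0,0],[0.04,0,0]],"rot":[[0,0,0],[0,0,0],[0,0,0],[0,0,0],[0,0,0],[0,0,0],[0,0,0],[0,0,0],[0,0,0],[0,0,0],[0,0,0],[0,0,0]],"fingers":[0,0,0,0,0,0,0,0,0,0,0.02,0.07]}'
python3 -m pendant '{"dp":[[0.02,0,0],[0.002,0,0.02],[0,0,0.02],[0,0,0.02],[0,0,0],[0,0,0]],"rot":[[0,0,0],[0,0,0],[0,0,0],[0,0,0],[0,0,0],[0,0,0]],"fingers":[0.07,0.07,0.07,0.07,0.07,0.07]}'
python3 -c "
from h import *
togo([.135,0,.005]);f,c=shot('wrist','w13')
for z,P in [('top',[[.16,.018,.068],[.16,-.018,.068],[.11,.018,.068],[.11,-.018,.068]]),('tip',[[.135,.0,.04]])]:print(proj(c,W(PL,P)).round(1).tolist())"
```

```text
time_s: 14.05
position: [0.5689, 0.0192, 0.2147]
tool_rot: [-179.9, 0.0, 79.7]
wrist_force: [0.2, -0.9, -0.3]
width: 0.138
time_s: 14.65
position: [0.573, 0.0391, 0.1557]
tool_rot: [-179.9, 0.0, 79.7]
wrist_force: [-0.2, -0.8, 0.8]
width: 0.647
t 14.65 tcp [0.573  0.0391 0.1557] pliers [ 1.347e-01 -1.000e-04  1.557e-01] rpy [-1.7993e+02  1.0000e-02  7.9720e+01] F [-0.2 -0.8  0.8] w 60.9 q [ 0.2 21.  84.1  0.  75.  10.5]
dp tool [0.0003 0.     0.1507]
rotvec [-0.0012  0.0001  0.0001]
[[237.0, 159.9], [277.5, 160.0], [237.7, 213.4], [276.5, 213.4]]
[[257.1, 180.4]]
```

View pics/w13.png

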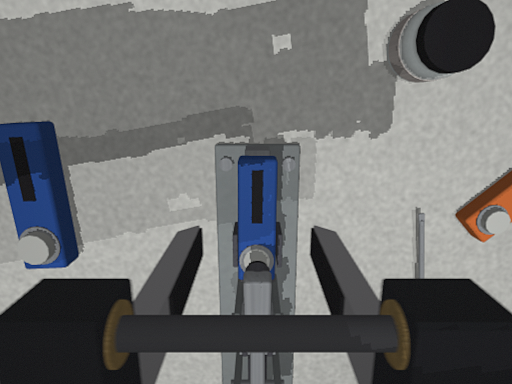

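```bash
python3 -m pendant '{"dp":[[0.002,0,0.02],[0,0,0.02],[0,0,0.02],[0,0,0.02],[0,0,0.02],[0,0,0.02],[0,0,0.015],[0,0,0.008],[0,0,0.004],[0,0,0],[0,0,0]],"rot":[[0,0,0],[0,0,0],[0,0,0],[0,0,0],[0,0,0],[0,0,0],[0,0,0],[0,0,0],[0,0,0],[0,0,0],[0,0,0]],"fingers":[0.07,0.07,0.07,0.07,0.07,0.07,0.07,0.07,0.07,0.07,0.07]}'
python3 -c "
from h import *
st();f,c=shot('scene','s14');a=f['image'][80:250,150:330];cv2.imwrite('pics/s14c.png',cv2.resize(a,None,fx=3.5,fy=3.5,interpolation=2))
f,c=shot('wrist','w14')"
```

```text
time_s: 15.8
position: [0.574, 0.0411, 0.0096]
tool_rot: [179.9, -0.0, 79.7]
wrist_force: [-0.1, 0.5, 0.0]
width: 0.743
t 15.8 tcp [0.574  0.0411 0.0096] pliers [ 0.1368 -0.0008  0.0096] rpy [ 1.7994e+02 -1.0000e-02  7.9710e+01] F [-0.1  0.5  0. ] w 69.8 q [ 0.4 30.5 91.3  0.  58.  10.7]
```

View pics/s14c.png

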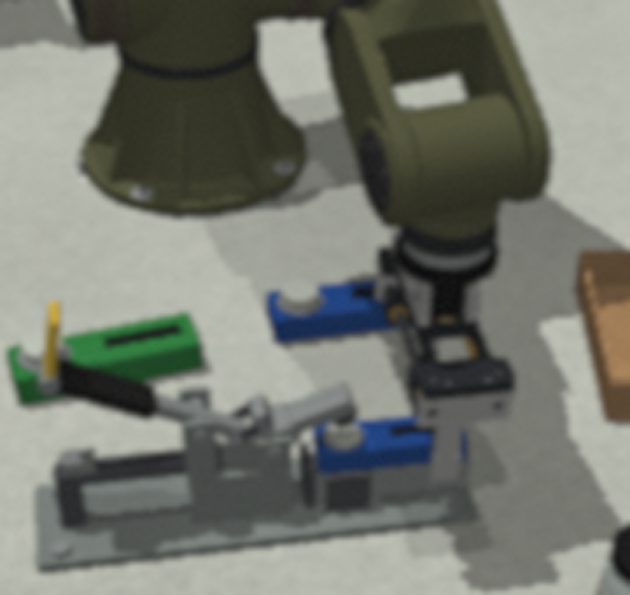

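View pics/w14.png

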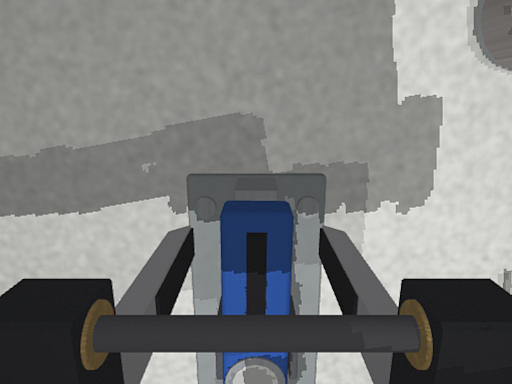

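```bash
python3 -m pendant '{"dp":[[0,0,0.004],[0,0,0],[0,0,0],[0,0,0],[0,0,0],[0,0,0],[0,0,0],[0,0,0]],"rot":[[0,0,0],[0,0,0],[0,0,0],[0,0,0],[0,0,0],[0,0,0],[0,0,0],[0,0,0]],"fingers":[0.05,0.04,0.03,0.03,0.03,0.03,0.03,0.03]}' 30
python3 -c "
from h import *
st();shot('wrist','w15')"
```

```text
time_s: 16.7
position: [0.5736, 0.0411, 0.0049]
tool_rot: [180.0, -0.0, 79.7]
wrist_force: [0.5, -0.2, 0.6]
width: 0.38
t 16.7 tcp [0.5736 0.0411 0.0049] pliers [ 0.1367 -0.0004  0.0049] rpy [179.99  -0.    79.72] F [ 0.5 -0.2  0.6] w 35.7 q [ 0.4 30.9 91.5  0.  57.6 10.7]
```

View pics/w15.png

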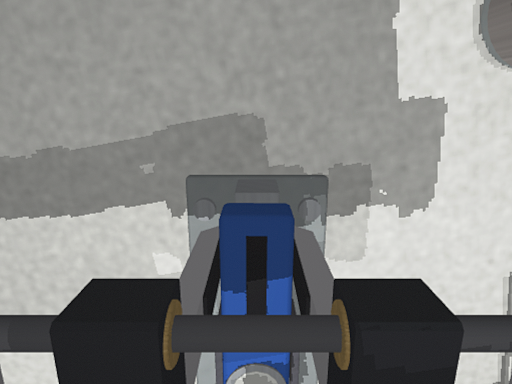

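```bash
python3 -m pendant '{"dp":[[0,0,-0.003],[0,0,-0.004],[0,0,-0.003],[0,0,0],[0.01,0,0],[0.01,0,0],[0,0,0]],"rot":[[0,0,0],[0,0,0],[0,0,0],[0,0,0],[0,0,0],[0,0,0],[0,0,0]],"fingers":[0.03,0.03,0.03,0.03,0.03,0.03,0.03]}' 40
python3 -c "
from h import *
st();f,c=shot('scene','s16');a=f['image'][80:250,150:330];cv2.imwrite('pics/s16c.png',cv2.resize(a,None,fx=3.5,fy=3.5,interpolation=2))"
```

```text
time_s: 17.45
position: [0.5772, 0.0623, 0.0147]
tool_rot: [-180.0, -0.0, 79.8]
wrist_force: [-0.3, 0.0, -0.8]
width: 0.38
t 17.45 tcp [0.5772 0.0623 0.0147] pliers [ 1.582e-01 -1.000e-04  1.470e-02] rpy [-1.80e+02 -1.00e-02  7.98e+01] F [-0.3  0.  -0.8] w 35.8 q [ 2.5 30.7 90.2  0.  59.  12.7]
```

View pics/s16c.png

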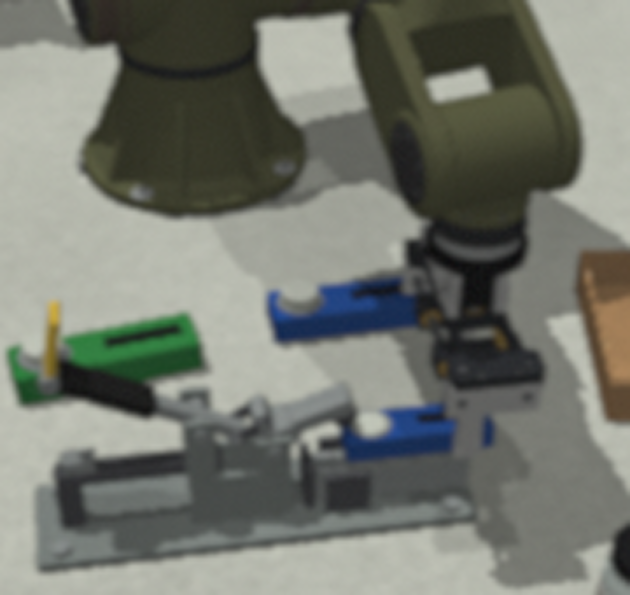

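```bash
python3 -m pendant '{"dp":[[0.015,0,0],[0.02,0,0],[0.02,0,0],[0.01,0,0],[0,0,-0.02],[0,0,-0.025],[0,0,-0.025],[0,0,-0.02],[0,0,0],[0,0,0]],"rot":[[0,0,0],[0,0,0],[0,0,0],[0,0,0],[0,0,0.075],[0,0,0.077],[0,0,0],[0,0,0],[0,0,0],[0,0,0]],"fingers":[0.03,0.03,0.03,0.03,0.03,0.03,0.03,0.03,0.03,0.03]}'
python3 -c "
from h import *
togo([.4934,.3557,.1],False)
f,ct=shot('top','t17')
a=f['image'][180:300,80:240];cv2.imwrite('pics/t17c.png',cv2.resize(a,None,fx=5,fy=5,interpolation=2))"
```

```text
time_s: 18.5
position: [0.5885, 0.1248, 0.1041]
tool_rot: [-180.0, 0.0, 71.0]
wrist_force: [-0.5, 0.7, -1.7]
width: 0.38
t 18.5 tcp [0.5885 0.1248 0.1041] pliers [ 2.217e-01 -1.000e-04  1.041e-01] rpy [-1.7998e+02  1.0000e-02  7.1010e+01] F [-0.5  0.7 -1.7] w 35.8 q [ 8.5 27.1 82.6 -0.  70.4 27.5]
dp tool [ 0.1874 -0.1651  0.0041]
rotvec [-0.0003  0.0002 -0.1519]
```

View pics/t17c.png

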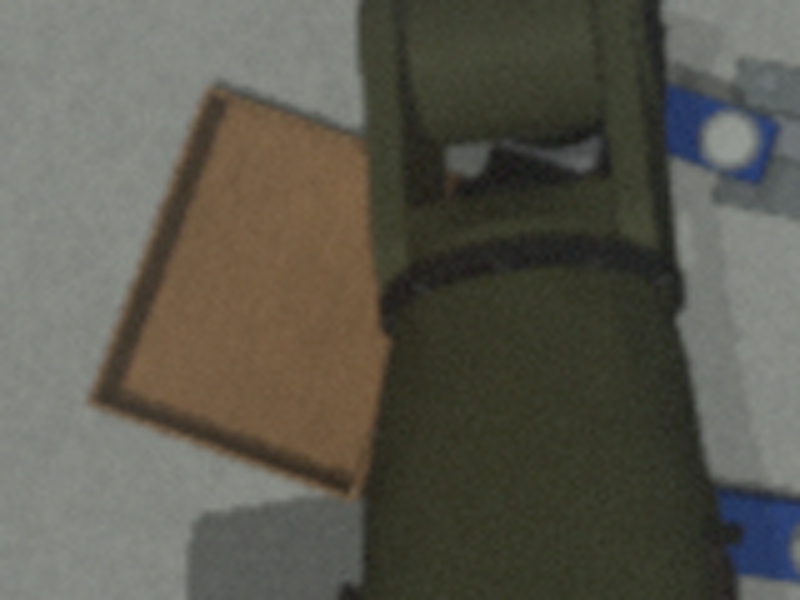

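```bash
python3 -m pendant '{"dp":[[0.015,-0.013,0],[0.023,-0.02,0],[0.023,-0.02,0],[0.025,-0.022,0],[0.025,-0.022,0],[0.025,-0.022,0],[0.023,-0.02,0],[0.018,-0.016,0],[0.01,-0.01,0],[0,0,0],[0,0,0]],"rot":[[0,0,0],[0,0,0],[0,0,0],[0,0,0],[0,0,0],[0,0,0],[0,0,0],[0,0,0],[0,0,0],[0,0,0],[0,0,0]],"fingers":[0.03,0.03,0.03,0.03,0.03,0.03,0.03,0.03,0.03,0.03,0.03]}'
python3 -c "
from h import *
togo([.4934,.3557,.1],False)
f,cw=shot('wrist','w18');f,c=shot('scene','s18');a=f['image'][80:250,250:430];cv2.imwrite('pics/s18c.png',cv2.resize(a,None,fx=3.5,fy=3.5,interpolation=2))"
```

```text
time_s: 19.65
position: [0.4937, 0.3545, 0.1042]
tool_rot: [-180.0, 0.1, 71.0]
wrist_force: [0.1, -0.5, -1.5]
width: 0.38
t 19.65 tcp [0.4937 0.3545 0.1042] pliers [0.4308 0.1343 0.1042] rpy [-1.7998e+02  5.0000e-02  7.1000e+01] F [ 0.1 -0.5 -1.5] w 35.7 q [32.2 27.8 81.5 -0.  70.8 51.2]
dp tool [ 0.0011 -0.0006  0.0042]
rotvec [-0.0005  0.0009 -0.152 ]
```

View pics/w18.png

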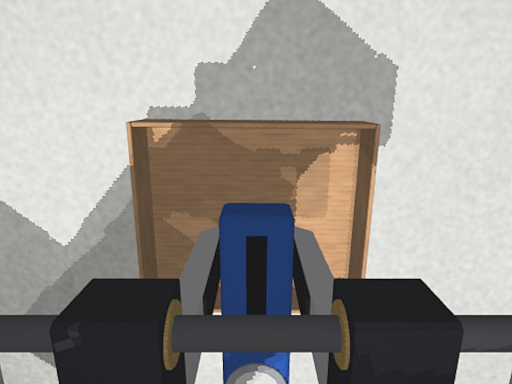

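View pics/s18c.png

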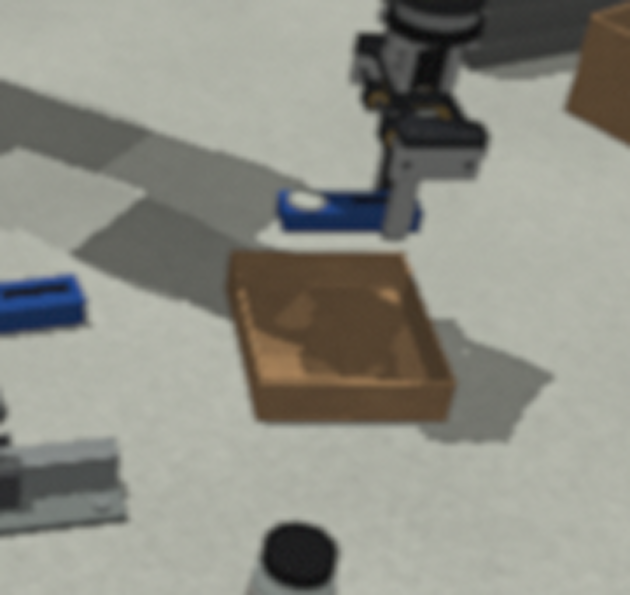

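```bash
python3 -c "
from h import *
p,R=st();c=cam(bot.grab_frame('wrist'))
a=atz(c,[(129,122),(380,124)],.045);print(a)
for q in a: print(R.inv().apply(q-p).round(3))
"
```

```text
t 19.75 tcp [0.494  0.3541 0.1046] pliers [0.4305 0.1338 0.1046] rpy [-1.7999e+02  2.0000e-02  7.0940e+01] F [-0.9 -0.1 -2. ] w 36.1 q [32.2 27.8 81.4 -0.  70.8 51.3]
[[0.41838825 0.44342304 0.045     ]
 [0.60403167 0.37783132 0.045     ]]
[ 0.06  -0.101  0.06 ]
[0.058 0.096 0.06 ]
```

```bash
python3 -m pendant '{"dp":[[0.006,0,0],[0,0,0.015],[0,0,0.02],[0,0,0.02],[0,0,0.02],[0,0,0.02],[0,0,0.015],[0,0,0.01],[0,0,0],[0,0,0]],"rot":[[0,0,0],[0,0,0],[0,0,0],[0,0,0],[0,0,0],[0,0,0],[0,0,0],[0,0,0],[0,0,0],[0,0,0]],"fingers":[0.03,0.03,0.03,0.03,0.03,0.03,0.03,0.03,0.03,0.03]}'
python3 -c "
from h import *
st()
f,cw=shot('wrist','w19');f,c=shot('scene','s19');a=f['image'][80:250,250:430];cv2.imwrite('pics/s19c.png',cv2.resize(a,None,fx=3.5,fy=3.5,interpolation=2))"
```

```text
time_s: 20.8
position: [0.4958, 0.361, -0.0147]
tool_rot: [180.0, -0.0, 71.0]
wrist_force: [-0.3, 0.8, -1.7]
width: 0.378
t 20.8 tcp [ 0.4958  0.361  -0.0147] pliers [ 0.4377  0.1333 -0.0147] rpy [ 1.7998e+02 -3.0000e-02  7.1000e+01] F [-0.3  0.8 -1.7] w 35.5 q [32.6 36.6 85.1  0.  58.2 51.6]
```

View pics/w19.png

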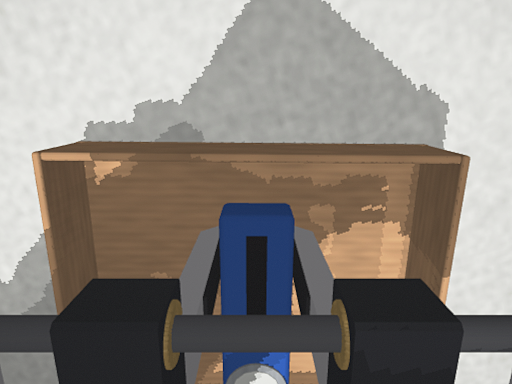

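View pics/s19c.png

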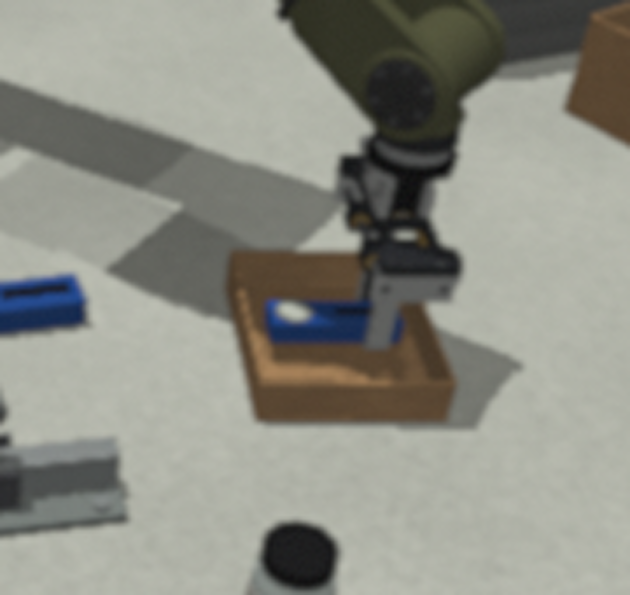

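```bash
python3 -m pendant '{"dp":[[0,0,0.004],[0,0,0.004],[0,0,0.003],[0,0,0]],"rot":[[0,0,0],[0,0,0],[0,0,0],[0,0,0]],"fingers":[0.03,0.03,0.03,0.03]}'
python3 -m pendant '{"dp":[[0,0,0.002],[0,0,0.002],[0,0,0]],"rot":[[0,0,0],[0,0,0],[0,0,0]],"fingers":[0.03,0.03,0.03]}'
python3 -m pendant '{"dp":[[0,0,0.001],[0,0,0.001],[0,0,0]],"rot":[[0,0,0],[0,0,0],[0,0,0]],"fingers":[0.03,0.03,0.03]}'
```

```text
time_s: 21.3
position: [0.4952, 0.3607, -0.0267]
tool_rot: [-180.0, 0.0, 71.0]
wrist_force: [-0.4, 0.3, -1.4]
width: 0.38
time_s: 21.6
position: [0.4954, 0.3608, -0.0305]
tool_rot: [-180.0, 0.0, 71.0]
wrist_force: [-0.4, 0.2, -1.9]
width: 0.379
time_s: 21.9
position: [0.4956, 0.361, -0.0309]
tool_rot: [180.0, -0.0, 71.0]
wrist_force: [-6.0, -3.7, 12.8]
width: 0.378
```

```bash
python3 -m pendant '{"dp":[[0,0,-0.001],[0,0,0],[0,0,0],[0,0,0]],"rot":[[0,0,0],[0,0,0],[0,0,0],[0,0,0]],"fingers":[0.034,0.034,0.034,0.034]}' 3
python3 -m pendant '{"dp":[[0,0,0],[0,0,0],[0,0,0],[0,0,0],[0,0,0],[0,0,0]],"rot":[[0,0,0],[0,0,0],[0,0,0],[0,0,0],[0,0,0],[0,0,0]],"fingers":[0.037,0.04,0.045,0.052,0.06,0.06]}'
python3 -m pendant '{"dp":[[0,0,-0.01],[0,0,-0.02],[0,0,-0.03],[0,0,-0.03],[0,0,-0.03],[0,0,-0.03],[-0.04,0,0],[-0.04,0,0],[-0.04,0,0],[-0.04,0,0],[0,0,0],[0,0,0]],"rot":[[0,0,0],[0,0,0],[0,0,0],[0,0,0],[0,0,0],[0,0,0],[0,0,0],[0,0,0],[0,0,0],[0,0,0],[0,0,0],[0,0,0]],"fingers":[0.06,0.06,0.06,0.06,0.06,0.06,0.06,0.06,0.06,0.06,0.06,0.06]}'
python3 -c "
from h import *
st()
shot('wrist','w20');f,c=shot('scene','s20');a=f['image'][110:260,140:390];cv2.imwrite('pics/s20c.png',cv2.resize(a,None,fx=3.2,fy=3.2,interpolation=2));shot('top','t20')"
```

```text
time_s: 22.3
position: [0.4957, 0.361, -0.0308]
tool_rot: [180.0, -0.0, 71.0]
wrist_force: [0.2, 0.1, 5.4]
width: 0.383
time_s: 22.9
position: [0.4961, 0.361, -0.0308]
tool_rot: [179.9, -0.0, 71.0]
wrist_force: [1.9, -0.3, 5.1]
width: 0.633
time_s: 24.1
position: [0.4435, 0.2094, 0.1195]
tool_rot: [180.0, -0.0, 70.9]
wrist_force: [0.3, 0.2, -1.2]
width: 0.64
t 24.1 tcp [0.4435 0.2094 0.1195] pliers [0.2791 0.1577 0.1195] rpy [ 1.7998e+02 -4.0000e-02  7.0940e+01] F [ 0.3  0.2 -1.2] w 60.2 q [ 21.   12.5 100.2   0.   67.3  40. ]
```

View pics/w20.png

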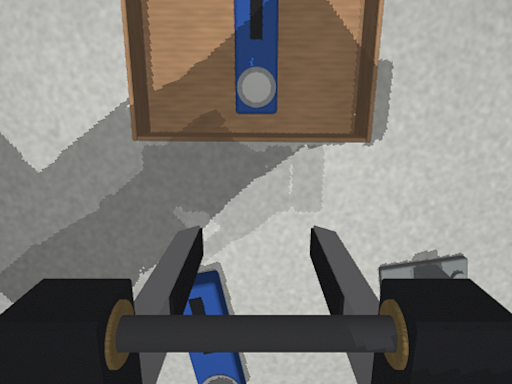

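View pics/s20c.png

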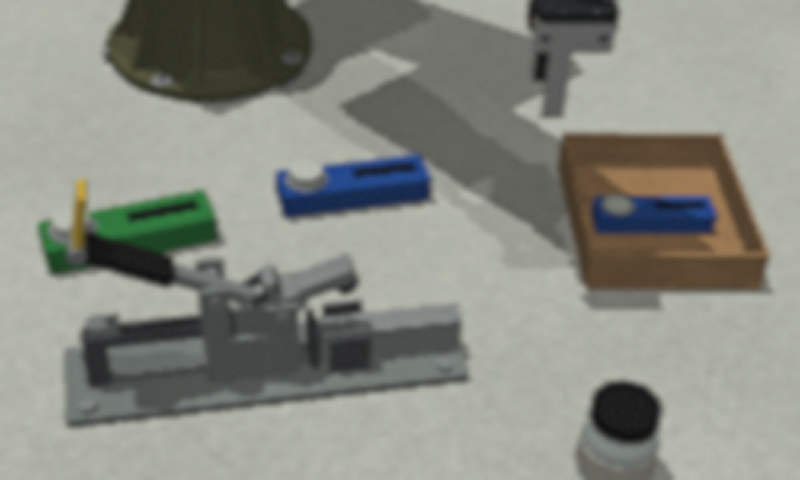

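View pics/t20.png

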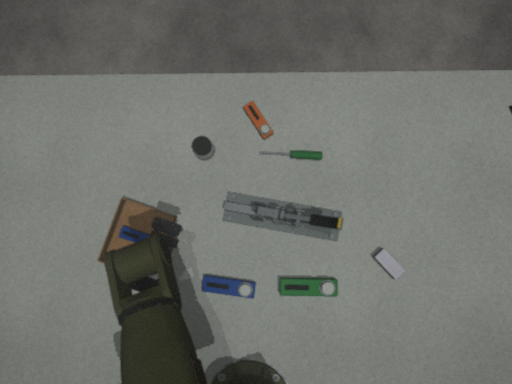

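The housing lies flat in the carton with its cap up and flush. The pliers are open, the bystanders haven't moved and the robot is clear, so I'm handing in.

```bash
python3 -c "
from bench import bot
print(bot.hand_in())"
```

```text
the job is handed in; nothing more can be done
None
```

I finished the whole job and handed it in at about 24 s; `hand_in()` reports no verdict.

- **Locking:** I pushed the handle down until it hit its stop (about 52 N on the wrist at the end) and lifted clear. The picture showed the handle sloping down, staying shut by itself, with the cap flush.
- **Release:** I flicked the yellow lever towards the jaws and drew back, and the pliers sprang fully open.
- **Housing:** I took the smaller blue housing, the one in the jaws, lifted it about 10 mm, drew it out and set it in the carton. The fingertips reached the carton floor first, about 4 mm below the housing's underside by my estimate, so it settled that last bit when released.

**Last checks:** The final pictures show:
- the housing flat in the carton, with the cap up and flush;
- the pliers open;
- the screwdriver, jar and aluminium block looking unmoved in the top view;
- the gripper clear of everything.

I judged the cap depth and handle angle by eye, not by measurement.

**Disagreement:** The reported tool height was about 35 mm lower than where the fingertips really were. The pictures, the handle contact and the carton floor contact all agreed on this, and I corrected for it.

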